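# Unlatch a cake keeper and put the cake on display

## Task

Take the lid off the clear cake keeper by pinching its two opposed spring buttons together, and set the lid down the right way up in the middle of the marble board. Then lift the chocolate dome cake out of the keeper and stand it on the empty round paper card of the steel display tray. Drop neither of them, keep the cake upright, and leave the other cakes and the things around undisturbed.

Things in the scene. Friction and masses are not known exactly. Their poses are not given: they have to be found in the camera images.
- keeper: open-topped box of clear plastic, 190 long (its x) x 140 wide (y) x 80 mm high, fixed; walls and floor 6 mm (inside 178 x 128). Origin at the centre of its underside, z up. On the middle of each long wall a white bracket (44 mm long in x, y = +-65 to +-76 mm, top at z = 101 mm) hooks over a tongue of the lid. Its x is within 0.3 rad of world x.
- lid: loose white lid, plate 186 (x) x 126 (y) x 6 mm, 0.26 kg, closed on the keeper's rim, axes along the keeper's. Origin at the centre of the plate's underside, z up, 80 mm above the counter when closed. A rim 6 mm deep under the plate fits inside the keeper with 2 mm play each side; set down, the lid stands on it. It lifts straight up only while both buttons are held in.
- block (a point): on the lid, midway between the two buttons at pinching height, 25 mm above the lid's origin; axes of the lid. Here a raised white block, 62 (x) x 40 (y) mm, stands on the plate, z = 6 to 42 mm from the lid's origin. A grey spring button sticks out of each long side (+y and -y): outer faces 60 mm apart, 44 mm when fully pinched, 36 mm wide in x, lid z = 8 to 38 mm. The lid can be carried by them.
- button_l (a joint): travel of the button on the lid's +y side: 0 out (catch engaged), grows as it is pressed inwards, 0.008 m at its stop; spring 2 N at rest to 8 N at the stop. From 0.006 m on its tongue is clear of the bracket.
- button_r (a joint): the same for the button on the lid's -y side. Each button carries a flat tongue (20 mm wide, lid z = 7.5 to 13.5 mm) that runs over the plate to y = +-70 mm, under the keeper's bracket: keep the fingertips above lid z = 15 mm.
- cake: loose firm chocolate-coated dome cake standing on the keeper's floor, 56 mm across, 62 mm tall, sides straight up to 44 mm, then rounded; 0.12 kg. Origin at the centre of its underside, z up. It stands within about 15 mm of the keeper's middle. Between the long walls there is too little room for open fingers: close them along the keeper's long axis.
- board: fixed slab of marble, 230 (x) x 180 (y) x 12 mm, empty. Origin at the centre of its underside, z up; top at 12 mm.
- tray: fixed steel display tray, 150 (x) x 220 (y) mm, floor 3 mm, edge 9 mm high. Origin at the centre of its underside. The round paper card lies 60 mm from its middle on its -y side, two other cakes stand about 10 and 73 mm from the middle on its +y side.
- card (a point): centre of the upper face of the round paper card on the tray, 80 mm across, fixed, 5 mm above the counter; axes of the tray. The nearest cake's centre is 70 to 77 mm away towards the tray's +y.
- cake_b: other dome cake on the tray, loose, same size, next to the card. Origin at the centre of its underside.
- cake_c: other dome cake on the tray, loose, same size, farther from the card. Origin at the centre of its underside.
- sign: loose little card holder, blank card, 50 mm wide, 80 mm tall, behind the keeper (125 to 135 mm along the keeper's +x). Origin at the centre of its underside.
- jar: loose amber glass jar, 70 mm across, 110 mm tall, at the back. Origin at the centre of its underside.
- cup: loose white mug, 76 mm across, 85 mm tall, at the back. Origin at the centre of its underside.
- tongs: loose steel serving tongs, 220 mm long, 17 mm high, lying at the back. Origin below their middle.
Not all that is in view belongs to the job. What is shaped like the lid but black or turquoise is not meant.

How it is judged:
On the way, in this order (a step that is already met when the one before it is completed fails the run):
1. both buttons are pinched in together while the lid is still on the keeper (value of joint each of button_l, button_r above 0.0055 m and distance between lid and keeper below 0.088 m), for 0.1 s.
2. the lid stands the right way up on the middle of the marble board, let go (horizontal distance between lid and board below 0.05 m and z of lid in the frame of board between 0.013 and 0.023 m and angle between lid's own z axis and vertical below 0.08 rad and contact force between the fingers and lid below 0.1 N and linear speed of lid below 0.03 m/s), for 0.2 s.
3. the cake is lifted out of the keeper, upright (height (world z) of cake above 0.06 m and angle between cake's own z axis and vertical below 0.3 rad), for 0.1 s.
At the end, for the whole second after the job is handed in: The lid lies flat and the right way up on the marble board (centre within 50 mm of the board's, tilt under 0.08 rad, on the board's surface) and the chocolate cake from the keeper stands upright (tilt under 0.1 rad) and at rest on the paper card, its centre within 20 mm of the card's (horizontal distance between lid and board below 0.05 m and z of lid in the frame of board between 0.013 and 0.023 m and angle between lid's own z axis and vertical below 0.08 rad and horizontal distance between cake and card below 0.02 m and z of cake in the frame of card between -0.005 and 0.006 m and angle between cake's own z axis and vertical below 0.1 rad and linear speed of each of lid, cake below 0.02 m/s); the robot touches nothing.
It fails at once if the lid is dropped (falls freely by more than about 18 mm) (linear speed of lid above 0.6 m/s and contact force between the fingers and lid below 0.2 N).
It fails at once if the cake is dropped (falls freely by more than about 18 mm) (linear speed of cake above 0.6 m/s and contact force between the fingers and cake below 0.2 N).
It fails at once if the cake is tipped by more than 0.6 rad (angle between cake's own z axis and vertical above 0.6 rad).
It fails at once if another cake or a thing around is moved by more than 30 mm (distance of any of cake_b, cake_c, sign, jar, cup, tongs from where it was at the start of the episode above 0.03 m).
It fails at once if another cake, the card holder, the jar or the mug is knocked over (angle between any of cake_b, cake_c, sign, jar, cup's own z axis and vertical above 0.5 rad).
It also fails if it takes over 67 s, if anything falls off the work surface, if the arm or the gripper's body presses on something with over 40 N, if the wrist force passes 120 N, or if a joint passes its speed limit or range.

## Robot

A 7-joint arm with a two-finger parallel gripper is mounted at the origin on the work surface. World frame = base frame: x ahead of the robot, y to its left, z up, the work surface at z = 0. Lengths are in m, angles in rad, forces in N, time in s.
With the tool pointing down it reaches from about 0.4 to 0.85 m from the base axis. Payload 10.4 kg.
Tool frame: the origin (TCP) lies at the very end of the fingers, on their centre line; the grasp point (between the pads) lies 19 mm behind it (bot.pinch_z is the distance from the TCP to the grasp point, in m); z points along the fingers, y is the line along which they close (so a half turn about z gives the same grasp; the last joint's range is limited). The gripper opens to 87 mm and grips with 3 to 60 N. Pads are 19 mm wide; open, the fingers measure 117 mm over their backs; the gripper's body (75 mm by 190 mm) begins 51 mm behind the grasp point.
Start: joints at [-1.358, 0.332, -0.065, 1.46, 0.022, 1.35, -0.088], TCP at [0.146, 0.608, 0.186] pointing down, gripper open.
Joint ranges: [-2.6, 2.6], [-0.5, 2.12], [-1.47, 1.34], [0.16, 2.42], [-1.27, 4.41], [0.06, 2.06], [-2.6, 2.6]. Speed limits (rad/s): [2.22, 2.22, 2.79, 2.79, 3.14, 3.14, 3.14].

## Interface

Orientations are given as a unit quaternion [x, y, z, w].
In Python, from cell import bot gives the robot as it stands.
- The arm moves only by the tool carry_out, never from a script. Its argument "deltas" is a list of rows, each an object with "dp": the shift along the tool's x, y, z in m, a list of three; "spin": the turn about the tool's z in degrees; "claw": the opening, from 0 (shut) to 1 (fully open). In form: [{"dp": [dx, dy, dz], "spin": spin, "claw": claw}, ...]. A call has 1 to 8 rows; each row shifts and turns the commanded pose from where the row before left it, along the tool's axes as they then stand; what a row does not reach is not made up. A row lasts 1/12 s, in which the tool goes at most 41.7 mm and 7.16 degrees, less where a joint would pass 70% of its speed; a pose out of reach is approached as far as the arm can. A call with a gripper value outside its range is refused whole. The fingers move at their own pace and stop on an object; "newtons" is the grip in N (left out, the last holds). Time passes only in rows, so rows that do not move let the fingers close. It gives the time, the measured TCP pose, the force, the opening and the grip force at its end, in the units of the state.
- bot.get_obs(): the state, without advancing time (a new reading comes with each control period).
- bot.read_camera(name): name is "side" or "top"; returns (picture, depth): 384x512x3 uint8, blue, green, red; 384x512 float32, m along the optical axis (not along the pixel's ray), 0 where there is no reading.
- bot.calibration(name): a dict with "K" (3x3 intrinsics, pixels), "rvec" (rotation vector, rad) and "tvec" (3), from world to camera coordinates, as OpenCV has them. Camera axes: x right, y down, z forward; pixel columns grow to the right and rows downward; lengths in m; the calibration is good to about 2 mm. A picture is of the moment at which its call begins. calibration takes no time and is no camera call.
- bot.sign_off(): hands the job in; it is judged then, once.
The state is a dict: "time": time; "qpos": joint angles; "joint_velocities": joint speeds; "effort": joint torques, N m; "position": TCP position; "ee_rot": TCP orientation; "ft_force": force on the tool from outside, world axes, zero at the start; "moment": the same for the moment, N m; "gripper_width": finger opening in m; "grasp_force": force on a finger pad.
Only numpy, scipy, OpenCV 4.12 (cv2) and the standard library are available. Lean on these libraries where they do the work, as an engineer would, in place of code of your own. Each camera call takes 0.05 s, during which the arm holds its last target. There are 200 camera calls.

## Working session

There is one attempt and no reset: what is moved stays moved. The work goes in short steps, Python scripts to look and compute and a tool call to move; the robot and the scene stay as the last step left them, time stands still between calls to the robot, and variables do not carry over. Pictures are saved under pics/ and viewed, at most 10 in all, crops included, and the job is handed in when it is done.

Besides the shell and the picture viewer there is one more tool, called after "Call:" as name(argument=value, ...), one argument or row to a line, values as JSON. carry_out: Moves the arm, as the interface text tells. Its arguments: {"type":"object","properties":{"deltas":{"type":"array"},"newtons":{"type":"number"}},"required":["deltas"]}

```bash
mkdir -p pics
cat > h.py <<'E'
import numpy as np,cv2
from cell import bot
def snap(n,f):
    im,d=bot.read_camera(n); cv2.imwrite(f'pics/{f}.png',im); np.save(f'pics/{f}.npy',d); return im,d
def w(n,d,u,v,z=None):
    c=bot.calibration(n);K=np.array(c['K']);R=cv2.Rodrigues(np.array(c['rvec'],float))[0];t=np.array(c['tvec'],float).ravel()
    r=np.linalg.inv(K)@[u,v,1.]
    o=-R.T@t; rw=R.T@r
    if z is None: return o+rw*d[int(v),int(u)]
    return o+rw*(z-o[2])/rw[2]
E
python3 - <<'E'
from h import *
a,_=snap('top','t0');b,_=snap('side','s0')
o=bot.get_obs();print(o)
for n in('top','side'):
    c=bot.calibration(n);R=cv2.Rodrigues(np.array(c['rvec'],float))[0];print(n,-R.T@np.array(c['tvec']).ravel(),R[2])
E
```

```text
{'time': 0.1, 'qpos': array([-1.35761593,  0.33281262, -0.06468607,  1.46085705,  0.0215951 ,
        1.34988916, -0.08850635]), 'joint_velocities': array([ 0.00083736, -0.00096858, -0.00148702, -0.00182487, -0.00189431,
       -0.00069165, -0.0008345 ]), 'effort': array([ 1.94689084e-03, -6.24538636e+01,  2.50347907e-02, -3.90723324e+01,
       -6.13676920e-02,  3.64152063e-02,  5.56157454e-05]), 'position': array([0.14592179, 0.60732565, 0.18533116]), 'ee_rot': array([ 1.17617976e-01,  9.93058713e-01, -6.33841140e-04, -4.65070650e-05]), 'ft_force': array([-0.37482206, -0.65840573, -1.18218672]), 'moment': array([0.02402419, 0.016111  , 0.05372922]), 'grasp_force': 0.0, 'gripper_width': 0.0868721863325522}
top [0.29661081 0.01628736 1.30381972] [ 0.20076248  0.01601551 -0.97950902]
side [-0.23163237 -0.73129702  0.9260305 ] [ 0.55295481  0.5691175  -0.6085608 ]
```

View pics/t0.png

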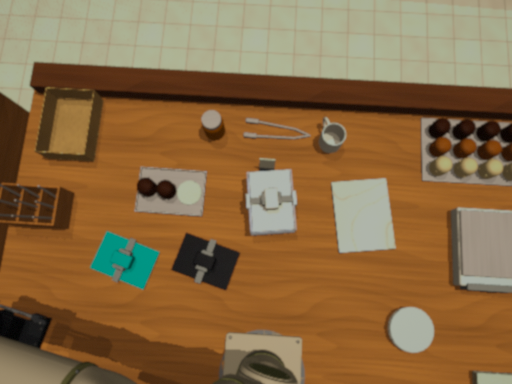

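View pics/s0.png

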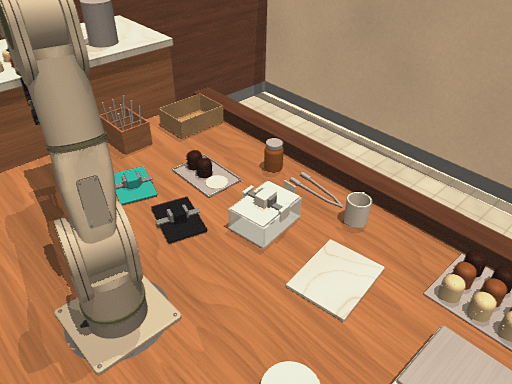

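The top view shows the keeper near (271,201), the board near (363,215), the tray near (171,191) with its card near (189,192), and the sign at (267,163). Next I'll enlarge that area.

Run:
```python
import cv2
a=cv2.imread('pics/t0.png');cv2.imwrite('pics/t0c.png',cv2.resize(a[150:260,232:402],None,fx=4.7,fy=4.7,interpolation=cv2.INTER_CUBIC))
cv2.imwrite('pics/t0d.png',cv2.resize(a[160:225,125:215],None,fx=8,fy=8,interpolation=cv2.INTER_CUBIC))
```

```text
(no output)
```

View pics/t0c.png

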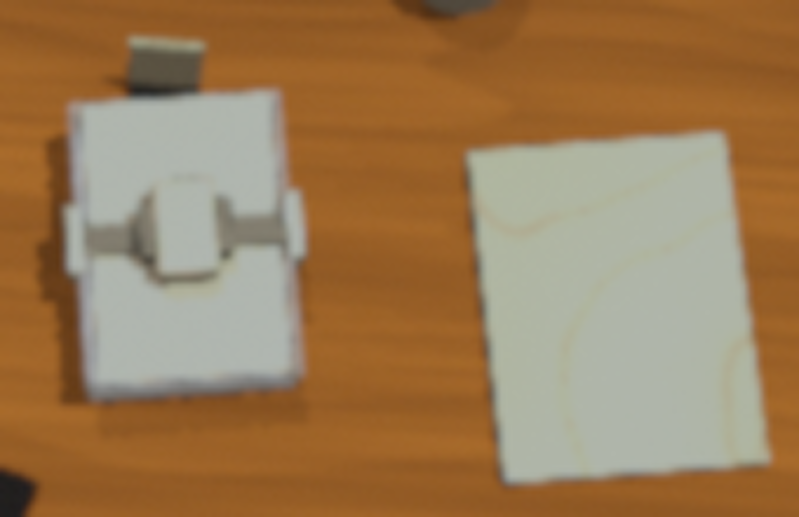

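View pics/t0d.png

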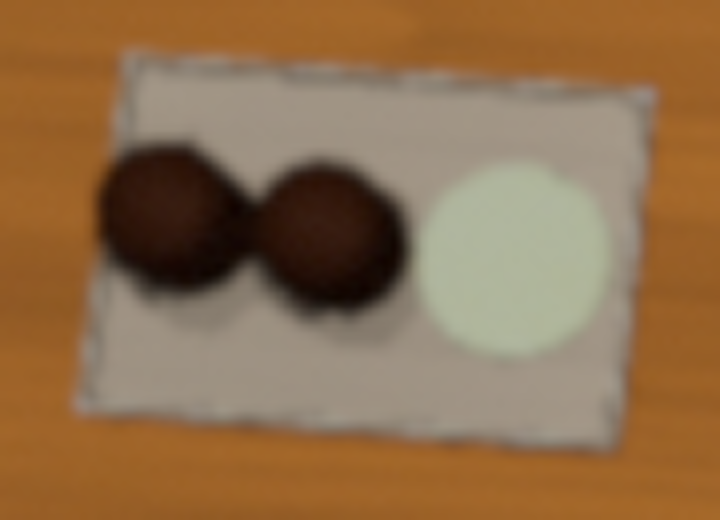

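The crops show the following:
- **Block top:** centred at about (188,228).
- **Brackets:** at (75,240) and (295,225).
- **Board corners:** (467,152), (724,132), (770,463) and (506,484).
- **Card:** centred at (514,257) in its own crop.

Run:
```python
from h import *
C=lambda u,v,z:w('top',None,232+(u+.5)/4.7-.5,150+(v+.5)/4.7-.5,z)
D=lambda u,v,z:w('top',None,125+(u+.5)/8-.5,160+(v+.5)/8-.5,z)
np.set_printoptions(precision=4,suppress=True)
P=lambda n,p:print(n,p)
P('block',C(188,228,.122))
bl,br=C(75,240,.101),C(295,225,.101);P('br mid',(bl+br)/2);d=bl-br;P('yaw',np.arctan2(-d[0],d[1]));print(np.hypot(*d[:2]))
pc=[C(*p,.083) for p in [(80,103),(280,92),(300,380),(92,390)]];P('plate',np.mean(pc,0))
e=pc[0]+pc[1]-pc[2]-pc[3];print(np.arctan2(e[1],e[0]),np.hypot(*e[:2])/2)
b=[C(*p,.012) for p in [(467,152),(724,132),(770,463),(506,484)]];P('board',np.mean(b,0))
e=b[0]+b[1]-b[2]-b[3];print(np.arctan2(e[1],e[0]),np.hypot(*e[:2])/2)
P('card',D(514,257,.005));t=[D(*p,.009) for p in [(125,52),(653,90),(615,448),(80,410)]];P('tray',np.mean(t,0))
e=t[0]+t[1]-t[2]-t[3];print(np.arctan2(e[1],e[0]));P('cb',D(330,233,.05));P('cc',D(175,218,.05))
d=np.load('pics/t0.npy');P('depth block',w('top',d,271,198));P('sign',C(166,60,.08))
# depth segmentation of block top
im=cv2.imread('pics/t0.png')
v,u=np.mgrid[185:215,250:295];X=np.array([w('top',d,a,b) for a,b in zip(u.ravel(),v.ravel())])
m=X[:,2]>.114;p=X[m];
print(m.sum(),p.mean(0),p.min(0),p.max(0),cv2.minAreaRect((p[:,:2]*1000).astype(np.float32)))
```

```text
block [0.5191 0.0002 0.122 ]
br mid [0.52   0.0016 0.101 ]
yaw 0.13065657969390326
0.14173756783271557
plate [ 0.5192 -0.0007  0.083 ]
0.11113086809998955 0.19055425674333912
board [ 0.5045 -0.2969  0.012 ]
0.13794807780041313 0.2294229275266411
card [0.5459 0.2705 0.005 ]
tray [0.5452 0.3296 0.009 ]
-0.006810375315428723
cb [0.5424 0.3354 0.05  ]
cc [0.5447 0.3974 0.05  ]
depth block [0.5196 0.002  0.1205]
sign [0.6398 0.0207 0.08  ]
341 [0.5189 0.0006 0.134 ] [ 0.2966 -0.0284  0.1142] [0.5543 0.0297 1.3038] ((425.9819030761719, -4.879859924316406), (255.9477081298828, 56.83720016479492), 3.2280678749084473)
```

```bash
cat >> h.py <<'E'
from scipy.spatial.transform import Rotation as Ro
def go(x,y,z,yawdeg=None):
    "delta in tool axes to world target; yawdeg = wanted world angle of tool y"
    o=bot.get_obs();R=Ro.from_quat(o['ee_rot']);M=R.as_matrix()
    a=np.degrees(np.arctan2(M[1,1],M[0,1])); print('t',o['time'],'pos',o['position'].round(4),'yang',a.round(2),'w',round(o['gripper_width'],4),'gf',o['grasp_force'],'ft',np.round(o['ft_force'],1),'tilt',M[2,:2].round(4))
    if yawdeg is not None: print('spin',(a-yawdeg).round(2))
    print('dp',(M.T@(np.array([x,y,z])-o['position'])).round(4))
E
echo
```

Call:
carry_out(
  deltas=[
    {"dp":[0,0,0],"spin":-6.8,"claw":0.9},
    {"dp":[0,0,0],"spin":-6.8,"claw":0.9},
    {"dp":[0,0,0],"spin":-6.8,"claw":0.9},
    {"dp":[-0.012,-0.026,0],"spin":0,"claw":0.9},
    {"dp":[-0.012,-0.026,0],"spin":0,"claw":0.9},
    {"dp":[-0.012,-0.026,0],"spin":0,"claw":0.9},
    {"dp":[-0.012,-0.026,0],"spin":0,"claw":0.9},
    {"dp":[-0.012,-0.026,0],"spin":0,"claw":0.9},
  ],
)

```text
time: 0.77
position: [0.2217, 0.4844, 0.1856]
ee_rot: [-0.06, 0.998, -0.0, -0.0]
ft_force: [1.2, -0.1, 0.7]
gripper_width: 0.0784
grasp_force: 0.0
```

Call:
carry_out(
  deltas=[
    {"dp":[-0.012,-0.027,0],"spin":0,"claw":0.9},
    {"dp":[-0.012,-0.027,0],"spin":0,"claw":0.9},
    {"dp":[-0.012,-0.027,0],"spin":0,"claw":0.9},
    {"dp":[-0.012,-0.027,0],"spin":0,"claw":0.9},
    {"dp":[-0.012,-0.027,0],"spin":0,"claw":0.9},
    {"dp":[-0.012,-0.027,0],"spin":0,"claw":0.9},
    {"dp":[-0.012,-0.027,0],"spin":0,"claw":0.9},
    {"dp":[-0.012,-0.027,0],"spin":0,"claw":0.9},
  ],
)

```text
time: 1.43
position: [0.3427, 0.2814, 0.1858]
ee_rot: [-0.06, 0.998, -0.0, -0.0]
ft_force: [0.8, 0.2, 0.3]
gripper_width: 0.0785
grasp_force: 0.0
```

Call:
carry_out(
  deltas=[
    {"dp":[-0.012,-0.027,0],"spin":0,"claw":0.9},
    {"dp":[-0.012,-0.027,0],"spin":0,"claw":0.9},
    {"dp":[-0.012,-0.027,0],"spin":0,"claw":0.9},
    {"dp":[-0.012,-0.027,0],"spin":0,"claw":0.9},
    {"dp":[-0.012,-0.027,0],"spin":0,"claw":0.9},
    {"dp":[-0.012,-0.027,0],"spin":0,"claw":0.9},
    {"dp":[-0.012,-0.027,0],"spin":0,"claw":0.9},
    {"dp":[0,0,0],"spin":0,"claw":0.9},
  ],
)

```text
time: 2.1
position: [0.4505, 0.1, 0.186]
ee_rot: [-0.057, 0.998, -0.001, 0.0]
ft_force: [0.0, -0.5, 0.7]
gripper_width: 0.0785
grasp_force: 0.0
```

Run:
```python
from h import *
go(.5194,.0006,.14,97)
```

```text
t 2.1 pos [0.4505 0.1    0.186 ] yang 96.5 w 0.0785 gf 0.0 ft [ 0.  -0.5  0.7] tilt [-0.0006 -0.0013]
spin -0.5
dp [-0.0572 -0.1065  0.0462]
```

Call:
carry_out(
  deltas=[
    {"dp":[-0.011,-0.021,0],"spin":-0.5,"claw":0.9},
    {"dp":[-0.011,-0.021,0],"spin":0,"claw":0.9},
    {"dp":[-0.011,-0.021,0],"spin":0,"claw":0.9},
    {"dp":[-0.011,-0.021,0],"spin":0,"claw":0.9},
    {"dp":[-0.011,-0.021,0.01],"spin":0,"claw":0.9},
    {"dp":[-0.002,-0.001,0.016],"spin":0,"claw":0.9},
    {"dp":[0,0,0.015],"spin":0,"claw":0.9},
    {"dp":[0,0,0],"spin":0,"claw":0.9},
  ],
)

```text
time: 2.77
position: [0.5166, 0.0071, 0.1421]
ee_rot: [-0.064, 0.998, -0.0, -0.002]
ft_force: [0.9, 0.6, -0.2]
gripper_width: 0.0784
grasp_force: 0.0
```

Run:
```python
from h import *
go(.5194,.0006,.0975,97)
a,_=snap('top','t1');b,_=snap('side','s1')
a=cv2.resize(a[160:245,232:312],None,fx=5,fy=5,interpolation=3);b=cv2.resize(b[165:250,220:310],None,fx=4.6,fy=5,interpolation=3)
b=cv2.resize(b,(390,425));cv2.imwrite('pics/c1.png',np.hstack([a,b]))
```

```text
t 2.7667 pos [0.5166 0.0071 0.1421] yang 97.35 w 0.0784 gf 0.0 ft [ 0.9  0.6 -0.2] tilt [ 0.0048 -0.0006]
spin 0.35
dp [-0.0021 -0.0068  0.0446]
```

View pics/c1.png

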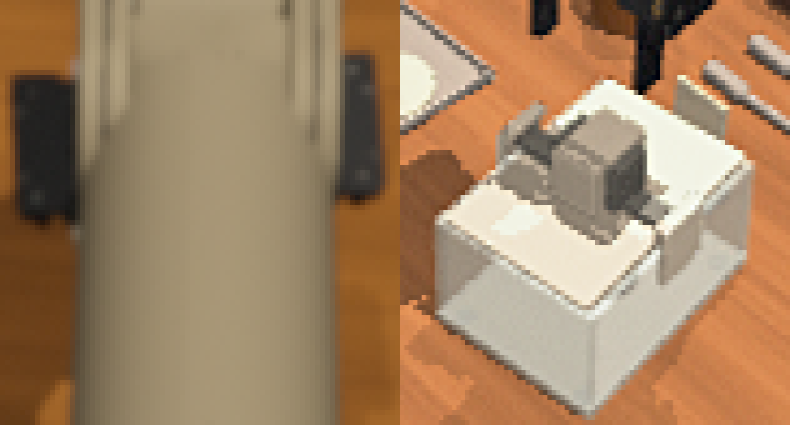

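Run:
```python
from h import *
c=bot.calibration('side')
p,_=cv2.projectPoints(np.array([[.5166,.0071,.142],[.5194,.0006,.122],[.5166-.005,.0071+.039,.142],[.5166+.005,.0071-.039,.142]]),np.array(c['rvec'],float),np.array(c['tvec'],float),np.array(c['K'],float),None)
p=p.reshape(-1,2);print(np.c_[400+(p[:,0]-220+.5)*390/90,(p[:,1]-165+.5)*5])
```

```text
[[593.89554528 107.294432  ]
 [602.56748979 136.81368732]
 [549.87523117  82.15482854]
 [639.24026648 133.19039238]]
```

Run:
```python
from h import *
go(.5194,.0006,.0975,97)
d=np.load('pics/s1.npy');im=cv2.imread('pics/s1.png')
for cu,cv in [(540,10),(540,30),(545,50),(548,70),(655,60),(650,80),(648,95),(646,110),(644,125),(643,140)]:
    u,v=220+(cu-400)*90/390,165+cv/5
    print(cu,cv,im[int(v),int(u)],w('side',d,u,v).round(3))
```

```text
t 2.8667 pos [0.518  0.0077 0.1449] yang 97.4 w 0.0782 gf 0.0 ft [ 0.3 -0.1  0.6] tilt [ 0.0013 -0.0001]
spin 0.4
dp [-0.0006 -0.0072  0.0474]
540 10 [29 29 28] [0.502 0.044 0.198]
540 30 [18 11  2] [0.504 0.047 0.182]
545 50 [ 81 132 209] [ 0.67   0.215 -0.   ]
548 70 [ 86 140 218] [ 0.659  0.2   -0.005]
655 60 [21 18 21] [ 0.524 -0.043  0.198]
650 80 [15  9  0] [ 0.523 -0.04   0.183]
648 95 [ 52 104 189] [ 0.699  0.122 -0.005]
646 110 [230 243 243] [0.596 0.029 0.086]
644 125 [209 232 233] [0.585 0.02  0.084]
643 140 [155 181 188] [ 0.55  -0.012  0.109]
```

Run:
```python
from h import *
im,d=snap('side','s2')
for cu,c in [(540,range(0,100,5)),(655,range(50,150,5))]:
  for cv in c:
    u,v=220+(cu-400)*90/390,165+cv/5
    q=w('side',d,u,v)
    if q[2]>.11: print(cu,cv,im[int(v),int(u)],q.round(3))
# tests of calibration: block top, board, keeper
for n,f in(('side','s0'),('top','t0')):
    d=np.load(f'pics/{f}.npy');c=bot.calibration(n)
    p,_=cv2.projectPoints(np.array([[.5194,.0006,.122],[.5045,-.297,.012],[.47,-.12,0.],[.5459,.2705,.005]]),*[np.array(c[k],float) for k in('rvec','tvec','K')],None)
    for u,v in p.reshape(-1,2): print(n,u.round(),v.round(),w(n,d,u,v).round(4))
go(0.5194,.0006,.0975,97)
```

```text
540 0 [32 30 29] [0.502 0.045 0.205]
540 5 [22 17 25] [0.5   0.043 0.204]
540 10 [27 29 26] [0.501 0.044 0.199]
540 15 [33 35 34] [0.505 0.047 0.192]
540 20 [29 28 26] [0.501 0.044 0.192]
540 25 [24 23 20] [0.501 0.043 0.189]
540 30 [24 12  0] [0.503 0.046 0.183]
655 50 [20 22 21] [ 0.524 -0.042  0.205]
655 55 [24 19 22] [ 0.528 -0.039  0.197]
655 60 [16 13 15] [ 0.524 -0.043  0.198]
655 65 [22 23 23] [ 0.525 -0.042  0.193]
655 70 [12 14  1] [ 0.526 -0.041  0.189]
655 75 [22 13  5] [ 0.527 -0.041  0.185]
side 266.0 192.0 [0.5256 0.0066 0.1154]
side 337.0 274.0 [ 0.5057 -0.2963  0.0105]
side 282.0 250.0 [ 0.4719 -0.1183 -0.0025]
side 217.0 181.0 [0.5451 0.2695 0.0059]
top 271.0 198.0 [0.5197 0.0006 0.1205]
top 363.0 214.0 [ 0.5041 -0.2964  0.0144]
top 307.0 222.0 [ 0.4703 -0.1202 -0.002 ]
top 189.0 192.0 [5.468e-01 2.715e-01 1.000e-04]
t 2.9167 pos [0.5185 0.0078 0.1456] yang 97.41 w 0.0786 gf 0.0 ft [ 0.3 -0.   0.5] tilt [-0.0002  0.0001]
spin 0.41
dp [ 0.     -0.0073  0.0481]
```

Run:
```python
import cv2
a=cv2.imread('pics/s2.png');cv2.imwrite('pics/c2.png',cv2.resize(a[90:210,200:340],None,fx=5,fy=5,interpolation=3))
```

```text
(no output)
```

View pics/c2.png

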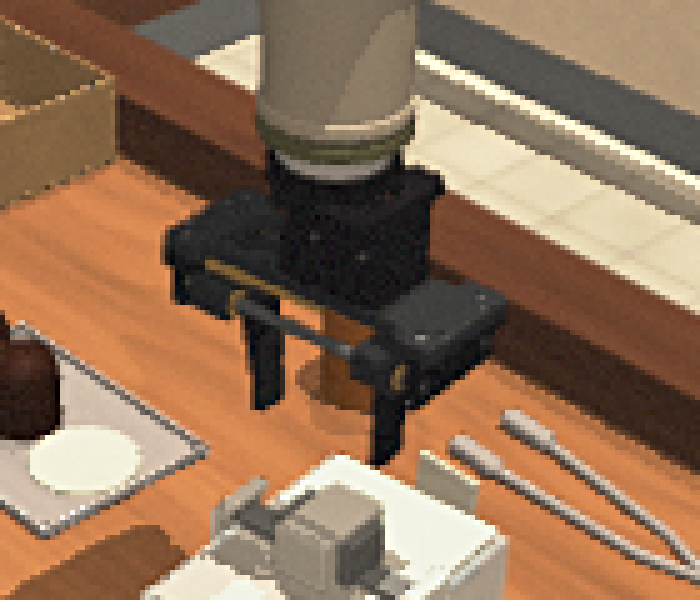

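The fingertips appear at crop pixels (265,408) and (380,462), roughly z = 0.18, but the reported TCP is 0.146. I'll check where the gripper body is before going down.

Run:
```python
from h import *
d=np.load('pics/s2.npy')
for cu,cv in [(265,402),(265,380),(262,340),(258,320),(255,300),(385,455),(388,420),(390,385),(395,360),(440,402),(440,380),(480,360),(200,300),(180,285),(400,320),(340,170)]:
    print(cu,cv,w('side',d,200+cu/5,90+cv/5).round(3))
# tip with top camera: gripper pieces
d=np.load('pics/t1.npy')
for cu,cv in [(30,100),(40,180),(30,210),(360,80),(360,180)]: print('top',cu,cv,w('top',d,232+cu/5,160+cv/5).round(3))
```

```text
265 402 [0.507 0.047 0.183]
265 380 [0.507 0.046 0.199]
262 340 [0.502 0.044 0.23 ]
258 320 [0.502 0.048 0.242]
255 300 [0.501 0.05  0.255]
385 455 [ 0.52  -0.04   0.184]
388 420 [ 0.517 -0.044  0.212]
390 385 [ 0.492 -0.067  0.259]
395 360 [ 0.493 -0.068  0.275]
440 402 [ 0.785  0.151 -0.001]
440 380 [ 0.518 -0.08   0.257]
480 360 [ 0.851  0.171 -0.002]
200 300 [0.473 0.065 0.26 ]
180 285 [0.473 0.083 0.261]
400 320 [ 0.503 -0.062  0.294]
340 170 [ 0.497 -0.019  0.369]
top 30 100 [0.53  0.091 0.289]
top 40 180 [0.488 0.083 0.292]
top 30 210 [0.472 0.087 0.293]
top 360 80 [ 0.551 -0.078  0.288]
top 360 180 [ 0.498 -0.079  0.291]
```

Run:
```python
from h import *
f=lambda cu,cv,z:w('top',None,232+cu/5-.4,160+cv/5-.4,z)
q=[f(12,75,.29),f(383,55,.29),f(386,200,.29),f(20,222,.29)]
print(np.array(q).round(4),np.mean(q,0))
o=bot.get_obs();print(o['position'],o['qpos'])
```

```text
[[ 0.5431  0.1027  0.29  ]
 [ 0.5654 -0.0877  0.29  ]
 [ 0.4895 -0.0922  0.29  ]
 [ 0.4667  0.0929  0.29  ]] [0.51617062 0.00393416 0.29      ]
[0.51849523 0.00779533 0.145613  ] [-0.60178622  0.12386214  0.54202554  1.82148011 -0.06821502  1.21443119
  1.66086063]
```

Call:
carry_out(
  deltas=[
    {"dp":[-0.001,-0.005,0],"spin":0.4,"claw":0.9},
    {"dp":[0,0,0.015],"spin":0,"claw":0.9},
    {"dp":[0,0,0.015],"spin":0,"claw":0.9},
    {"dp":[0,0,0.008],"spin":0,"claw":0.9},
    {"dp":[0,0,0],"spin":0,"claw":0.9},
    {"dp":[0,0,0],"spin":0,"claw":0.9},
  ],
)

```text
time: 3.42
position: [0.5202, 0.0026, 0.1075]
ee_rot: [-0.061, 0.998, 0.0, 0.0]
ft_force: [-0.2, 0.3, 0.7]
gripper_width: 0.0781
grasp_force: 0.0
```

Run:
```python
from h import *
go(.5194,.0006,.0975,97)
b,d=snap('side','s3')
cv2.imwrite('pics/c3.png',cv2.resize(b[130:230,215:325],None,fx=6,fy=6,interpolation=3))
```

```text
t 3.4167 pos [0.5202 0.0026 0.1075] yang 96.99 w 0.0781 gf 0.0 ft [-0.2  0.3  0.7] tilt [-0.0002 -0.    ]
spin -0.01
dp [ 0.0011 -0.0019  0.01  ]
```

View pics/c3.png

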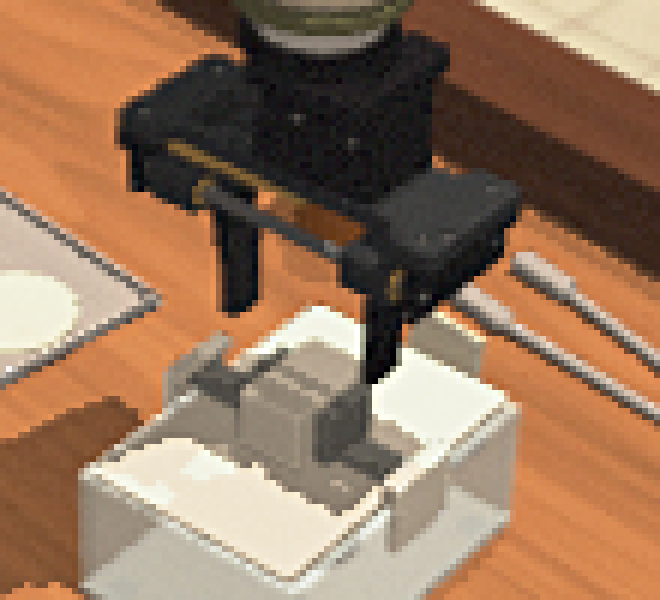

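The fingertips are at crop (240,312) and (383,382), straddling the block, whose sides are at x of about 240 to 371. Now I'll fit the true fingertip position from these.

Run:
```python
from h import *
c=bot.calibration('side');A=[np.array(c[k],float) for k in('rvec','tvec','K')]
a=np.radians(7);ex=np.array([np.cos(a),np.sin(a),0]);ey=np.array([-np.sin(a),np.cos(a),0]);ez=np.array([0,0,1])
def pj(P): return (cv2.projectPoints(np.array(P),*A,None)[0].reshape(-1,2)-[215,130]+.5)*6
def fing(o):
    out=[]
    for s in(1,-1):
        q=pj([o+ex*x*.0095+s*ey*y for x in(-1,1) for y in(.039,.054)]);out+=[q[:,0].min(),q[:,0].max(),q[:,1].max()]
    return np.array(out)
for o in([.5202,.0026,.1075],[.5202,.0026,.1425],[.518,-.001,.1425],[.516,.003,.1425]): print(o,fing(np.array(o)).round())
print('meas 222 258 313 365 402 383')
for L in([.5194,.0006],[.5194,-.002],[.5194,.003]):
    o=np.array([*L,.08]); q=pj([o+ex*x*.031+ey*y*.020+ez*.042 for x,y in((-1,1),(1,1),(1,-1),(-1,-1))]);print('blocktop',L,q.round().tolist())
d=np.load('pics/s3.npy')
for cu in(228,236,244,252,370,378,386,394):
  print(cu,[w('side',d,215+cu/6,130+cv/6).round(3).tolist() for cv in((290,300) if cu<300 else (355,368))])
```

```text
[0.5202, 0.0026, 0.1075] [214. 260. 373. 358. 405. 447.]
[0.5202, 0.0026, 0.1425] [215. 262. 317. 360. 408. 391.]
[0.518, -0.001, 0.1425] [216. 263. 322. 362. 411. 397.]
[0.516, 0.003, 0.1425] [208. 255. 320. 354. 402. 395.]
meas 222 258 313 365 402 383
blocktop [0.5194, 0.0006] [[240.0, 387.0], [318.0, 331.0], [380.0, 362.0], [303.0, 420.0]]
blocktop [0.5194, -0.002] [[244.0, 389.0], [321.0, 333.0], [383.0, 364.0], [307.0, 422.0]]
blocktop [0.5194, 0.003] [[237.0, 385.0], [314.0, 329.0], [376.0, 359.0], [300.0, 417.0]]
228 [[0.502, 0.041, 0.159], [0.504, 0.043, 0.151]]
236 [[0.507, 0.04, 0.157], [0.505, 0.038, 0.153]]
244 [[0.511, 0.039, 0.156], [0.512, 0.04, 0.148]]
252 [[0.519, 0.041, 0.15], [0.521, 0.043, 0.143]]
370 [[0.514, -0.046, 0.161], [0.514, -0.047, 0.154]]
378 [[0.521, -0.045, 0.157], [0.522, -0.045, 0.149]]
386 [[0.525, -0.046, 0.155], [0.527, -0.046, 0.146]]
394 [[0.532, -0.046, 0.152], [0.529, -0.049, 0.147]]
```

Call:
carry_out(
  deltas=[
    {"dp":[0,-0.001,0.01],"spin":0,"claw":0.9},
    {"dp":[0,0,0.01],"spin":0,"claw":0.9},
    {"dp":[0,0,0.01],"spin":0,"claw":0.9},
    {"dp":[0,0,0.007],"spin":0,"claw":0.9},
    {"dp":[0,0,0.007],"spin":0,"claw":0.9},
    {"dp":[0,0,0],"spin":0,"claw":0.9},
    {"dp":[0,0,0],"spin":0,"claw":0.9},
  ],
)

```text
time: 4.05
position: [0.5199, 0.0016, 0.0626]
ee_rot: [-0.061, 0.998, -0.0, -0.0]
ft_force: [0.3, -0.4, 1.0]
gripper_width: 0.0782
grasp_force: 0.0
```

Run:
```python
from h import *
go(.5194,.0006,.0625,97)
b,d=snap('side','s4')
cv2.imwrite('pics/c4.png',cv2.resize(b[150:235,220:310],None,fx=7,fy=7,interpolation=3))
```

```text
t 4.05 pos [0.5199 0.0016 0.0626] yang 96.98 w 0.0782 gf 0.0 ft [ 0.3 -0.4  1. ] tilt [ 0.0009 -0.0002]
spin -0.02
dp [ 0.0006 -0.0009  0.0001]
```

View pics/c4.png

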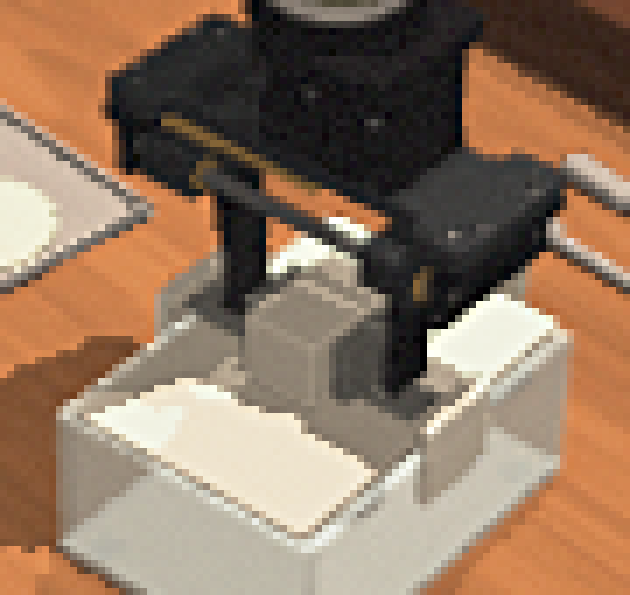

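The fingers straddle the buttons, with the right tip at (405,393) just above the tongue and no contact force. So the true z is about 36 mm above the reported value. Now the pinch.

Call:
carry_out(
  deltas=[
    {"dp":[0,0,0],"spin":0,"claw":0.4},
    {"dp":[0,0,0],"spin":0,"claw":0.4},
    {"dp":[0,0,0],"spin":0,"claw":0.4},
    {"dp":[0,0,0],"spin":0,"claw":0.4},
    {"dp":[0,0,0],"spin":0,"claw":0.4},
    {"dp":[0,0,0],"spin":0,"claw":0.4},
    {"dp":[0,0,0],"spin":0,"claw":0.4},
    {"dp":[0,0,0],"spin":0,"claw":0.4},
  ],
  newtons=30,
)

```text
time: 4.77
position: [0.5205, 0.0021, 0.0636]
ee_rot: [-0.061, 0.998, 0.0, 0.0]
ft_force: [-1.9, 2.2, 7.4]
gripper_width: 0.0425
grasp_force: 30.0
```

Call:
carry_out(
  deltas=[
    {"dp":[0,0,0],"spin":0,"claw":0.4},
    {"dp":[0,0,0],"spin":0,"claw":0.4},
    {"dp":[0,0,-0.003],"spin":0,"claw":0.4},
    {"dp":[0,0,-0.005],"spin":0,"claw":0.4},
    {"dp":[0,0,-0.005],"spin":0,"claw":0.4},
    {"dp":[0,0,-0.005],"spin":0,"claw":0.4},
    {"dp":[0,0,-0.005],"spin":0,"claw":0.4},
    {"dp":[0,0,-0.005],"spin":0,"claw":0.4},
  ],
)

```text
time: 5.43
position: [0.5202, 0.0016, 0.0916]
ee_rot: [-0.061, 0.998, 0.0, 0.0]
ft_force: [-0.1, -0.1, -2.6]
gripper_width: 0.0421
grasp_force: 30.0
```

Call:
carry_out(
  deltas=[
    {"dp":[0,0,-0.01],"spin":0,"claw":0.4},
    {"dp":[0,0,-0.01],"spin":0,"claw":0.4},
    {"dp":[0,0,-0.01],"spin":0,"claw":0.4},
    {"dp":[0,0,-0.01],"spin":0,"claw":0.4},
    {"dp":[0,0,0],"spin":0,"claw":0.4},
    {"dp":[0,0,0],"spin":0,"claw":0.4},
  ],
)

```text
time: 5.93
position: [0.5206, 0.0018, 0.1317]
ee_rot: [-0.061, 0.998, 0.0, 0.001]
ft_force: [0.1, -0.3, -2.9]
gripper_width: 0.0425
grasp_force: 30.0
```

Run:
```python
from h import *
go(.5055,-.296,.13,97.9)
b,d=snap('side','s5')
cv2.imwrite('pics/c5.png',cv2.resize(b[120:240,210:330],None,fx=4.5,fy=4.5,interpolation=3))
```

```text
t 5.9333 pos [0.5206 0.0018 0.1317] yang 97.0 w 0.0425 gf 29.959767758846283 ft [ 0.1 -0.3 -2.9] tilt [-0.0014  0.0004]
spin -0.9
dp [ 0.0513 -0.2937  0.0015]
```

View pics/c5.png

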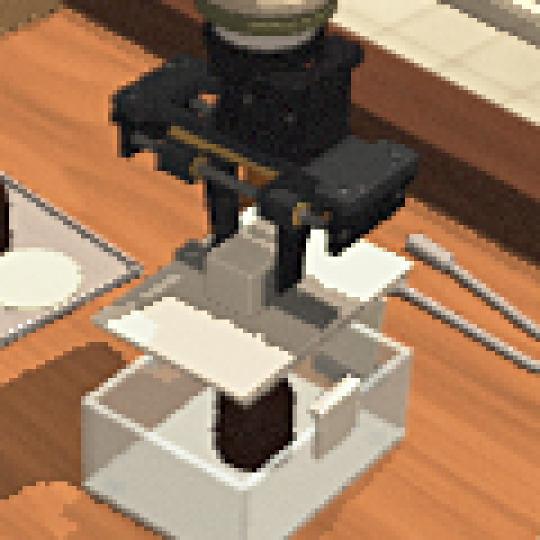

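The lid is off and held level by the buttons, and the cake is standing in the keeper. Carrying the lid to the board.

Call:
carry_out(
  deltas=[
    {"dp":[0.002,-0.01,0],"spin":-0.9,"claw":0.4},
    {"dp":[0.004,-0.02,0],"spin":0,"claw":0.4},
    {"dp":[0.004,-0.022,0],"spin":0,"claw":0.4},
    {"dp":[0.004,-0.022,0],"spin":0,"claw":0.4},
    {"dp":[0.004,-0.022,0],"spin":0,"claw":0.4},
    {"dp":[0.004,-0.022,0],"spin":0,"claw":0.4},
    {"dp":[0.004,-0.022,0],"spin":0,"claw":0.4},
    {"dp":[0.004,-0.022,0],"spin":0,"claw":0.4},
  ],
)

```text
time: 6.65
position: [0.512, -0.1638, 0.1303]
ee_rot: [-0.069, 0.998, 0.0, -0.001]
ft_force: [0.3, -0.2, -2.6]
gripper_width: 0.0424
grasp_force: 30.0
```

Call:
carry_out(
  deltas=[
    {"dp":[0.004,-0.022,0],"spin":0,"claw":0.4},
    {"dp":[0.004,-0.022,0],"spin":0,"claw":0.4},
    {"dp":[0.004,-0.022,0],"spin":0,"claw":0.4},
    {"dp":[0.004,-0.022,0],"spin":0,"claw":0.4},
    {"dp":[0.004,-0.022,0],"spin":0,"claw":0.4},
    {"dp":[0.001,-0.01,0],"spin":0,"claw":0.4},
    {"dp":[0,0,0],"spin":0,"claw":0.4},
    {"dp":[0,0,0],"spin":0,"claw":0.4},
  ],
)

```text
time: 7.32
position: [0.508, -0.2842, 0.1304]
ee_rot: [-0.068, 0.998, 0.0, -0.001]
ft_force: [1.1, 0.6, -1.7]
gripper_width: 0.0422
grasp_force: 30.0
```

Run:
```python
from h import *
go(.5055,-.296,.002,97.9)
```

```text
t 7.3167 pos [ 0.508  -0.2842  0.1304] yang 97.85 w 0.0422 gf 29.960120916366577 ft [ 1.1  0.6 -1.7] tilt [0.001  0.0007]
spin -0.05
dp [ 0.004  -0.0114  0.1284]
```

Call:
carry_out(
  deltas=[
    {"dp":[0.003,-0.006,0.02],"spin":0,"claw":0.4},
    {"dp":[0.001,-0.006,0.02],"spin":0,"claw":0.4},
    {"dp":[0,0,0.02],"spin":0,"claw":0.4},
    {"dp":[0,0,0.02],"spin":0,"claw":0.4},
    {"dp":[0,0,0.02],"spin":0,"claw":0.4},
    {"dp":[0,0,0.015],"spin":0,"claw":0.4},
    {"dp":[0,0,0],"spin":0,"claw":0.4},
    {"dp":[0,0,0],"spin":0,"claw":0.4},
  ],
)

```text
time: 7.98
position: [0.506, -0.2954, 0.0156]
ee_rot: [-0.07, 0.998, 0.001, -0.001]
ft_force: [0.3, -0.4, -1.8]
gripper_width: 0.0426
grasp_force: 30.0
```

Call:
carry_out(
  deltas=[
    {"dp":[0,0,0.003],"spin":0,"claw":0.4},
    {"dp":[0,0,0.003],"spin":0,"claw":0.4},
    {"dp":[0,0,0.002],"spin":0,"claw":0.4},
    {"dp":[0,0,0.002],"spin":0,"claw":0.4},
    {"dp":[0,0,0],"spin":0,"claw":0.4},
    {"dp":[0,0,0],"spin":0,"claw":0.4},
  ],
)

```text
time: 8.48
position: [0.5059, -0.2971, 0.0061]
ee_rot: [-0.069, 0.998, 0.0, 0.0]
ft_force: [0.4, -0.1, -2.4]
gripper_width: 0.0421
grasp_force: 30.0
```

Call:
carry_out(
  deltas=[
    {"dp":[0,0,0.002],"spin":0,"claw":0.4},
    {"dp":[0,0,0.001],"spin":0,"claw":0.4},
    {"dp":[0,0,0],"spin":0,"claw":0.4},
    {"dp":[0,0,0],"spin":0,"claw":0.4},
  ],
)

```text
time: 8.82
position: [0.5058, -0.2971, 0.0029]
ee_rot: [-0.069, 0.998, 0.0, -0.0]
ft_force: [-0.3, 0.5, -2.7]
gripper_width: 0.0427
grasp_force: 30.0
```

Call:
carry_out(
  deltas=[
    {"dp":[0,0,0.001],"spin":0,"claw":0.4},
    {"dp":[0,0,0.001],"spin":0,"claw":0.4},
    {"dp":[0,0,0],"spin":0,"claw":0.4},
    {"dp":[0,0,0],"spin":0,"claw":0.4},
  ],
)

```text
time: 9.15
position: [0.5061, -0.2972, 0.0017]
ee_rot: [-0.069, 0.998, 0.0, 0.0]
ft_force: [-1.8, 0.7, 7.1]
gripper_width: 0.0425
grasp_force: 30.0
```

Contact with the board at exactly the predicted height. Releasing.

Call:
carry_out(
  deltas=[
    {"dp":[0,0,0],"spin":0,"claw":0.9},
    {"dp":[0,0,0],"spin":0,"claw":0.9},
    {"dp":[0,0,0],"spin":0,"claw":0.9},
    {"dp":[0,0,0],"spin":0,"claw":0.9},
    {"dp":[0,0,0],"spin":0,"claw":0.9},
    {"dp":[0,0,-0.005],"spin":0,"claw":0.9},
    {"dp":[0,0,-0.01],"spin":0,"claw":0.9},
    {"dp":[0,0,-0.02],"spin":0,"claw":0.9},
  ],
)

```text
time: 9.82
position: [0.5047, -0.2964, 0.0353]
ee_rot: [-0.069, 0.998, 0.001, -0.001]
ft_force: [-0.0, 0.1, 0.8]
gripper_width: 0.0773
grasp_force: 0.0
```

Call:
carry_out(
  deltas=[
    {"dp":[0,0,-0.03],"spin":0,"claw":0.9},
    {"dp":[0,0,-0.03],"spin":0,"claw":0.9},
    {"dp":[0,0,-0.03],"spin":0,"claw":0.9},
    {"dp":[0,0,-0.02],"spin":0,"claw":0.9},
    {"dp":[0,0,0],"spin":0,"claw":0.9},
    {"dp":[0,0,0],"spin":0,"claw":0.9},
  ],
)

```text
time: 10.32
position: [0.5066, -0.2975, 0.1477]
ee_rot: [-0.069, 0.998, -0.0, 0.001]
ft_force: [0.0, 0.4, -0.7]
gripper_width: 0.0781
grasp_force: 0.0
```

Run:
```python
from h import *
go(.5194,.0006,.15,7)
a,d=snap('top','t6');b,e=snap('side','s6')
a=cv2.resize(a[160:250,240:400],None,fx=4.5,fy=4.5,interpolation=3)
cv2.imwrite('pics/c6.png',cv2.resize(a,(720,405)))
```

```text
t 10.3167 pos [ 0.5066 -0.2975  0.1477] yang 97.89 w 0.0781 gf 0.0 ft [ 0.   0.4 -0.7] tilt [-0.0028 -0.001 ]
spin 90.89
dp [-0.0536  0.2935 -0.0024]
```

View pics/c6.png

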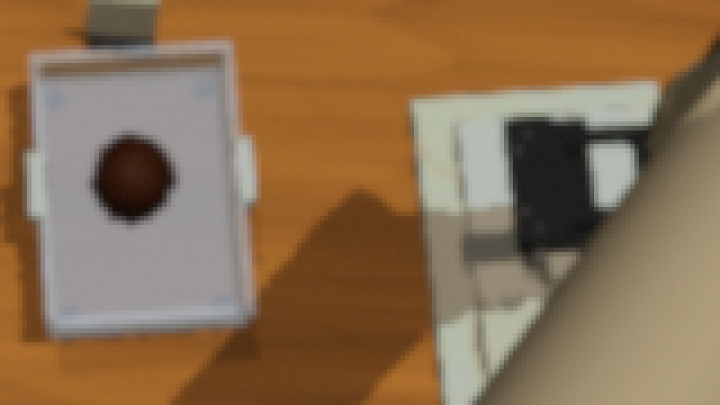

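The lid is on the board, mostly hidden by the arm. The cake is in the keeper, centred at crop (133,178).

Run:
```python
from h import *
print(bot.get_obs()['qpos'].round(2))
f=lambda cu,cv,z:w('top',None,240+cu/4.5-.4,160+cv/4.5-.4,z).round(4)
print('left/right',f(93,180,.045),f(174,180,.045),'near bottom',f(133,222,.006),'far',f(133,135,.06))
d=np.load('pics/t6.npy');im=cv2.imread('pics/t6.png')
v,u=np.mgrid[185:214,255:285];X=np.array([w('top',d,a,b) for a,b in zip(u.ravel(),v.ravel())])
m=(im[v.ravel(),u.ravel()].max(1)<110)
p=X[m&(X[:,2]>.02)];print(len(p),p.min(0),p.max(0));q=p[p[:,2]>.06];print(len(q),q.mean(0))
# lid on board, side view
d=np.load('pics/s6.npy');c=bot.calibration('side')
```

```text
[-0.14  0.32  0.73  1.66 -0.23  1.25  2.34]
left/right [0.5266 0.0346 0.045 ] [ 0.5301 -0.0221  0.045 ] near bottom [0.5048 0.0045 0.006 ] far [0.5575 0.0086 0.06  ]
258 [ 0.29661081 -0.02225663  0.0204806 ] [0.55753498 0.03296518 1.30381972]
160 [0.53045497 0.00591731 0.0723463 ]
```

Call:
carry_out(
  deltas=[
    {"dp":[0,0,0],"spin":-6.9,"claw":1.0},
    {"dp":[0,0,0],"spin":-6.9,"claw":1.0},
    {"dp":[0,0,0],"spin":-6.9,"claw":1.0},
    {"dp":[0,0,0],"spin":-6.9,"claw":1.0},
    {"dp":[0,0,0],"spin":-6.9,"claw":1.0},
    {"dp":[0,0,0],"spin":-6.9,"claw":1.0},
    {"dp":[0,0,0],"spin":-6.9,"claw":1.0},
  ],
)

```text
time: 11.0
position: [0.4989, -0.2954, 0.1285]
ee_rot: [-0.296, 0.955, 0.012, -0.015]
ft_force: [0.0, -0.8, -1.2]
gripper_width: 0.087
grasp_force: 0.0
```

Call:
carry_out(
  deltas=[
    {"dp":[0,0,0],"spin":-6.9,"claw":1.0},
    {"dp":[0,0,0],"spin":-6.9,"claw":1.0},
    {"dp":[0,0,0],"spin":-6.9,"claw":1.0},
    {"dp":[0,0,0],"spin":-6.9,"claw":1.0},
    {"dp":[0,0,0],"spin":-6.9,"claw":1.0},
    {"dp":[0,0,0],"spin":-6.0,"claw":1.0},
    {"dp":[0,0,0],"spin":0,"claw":1.0},
    {"dp":[0,0,0],"spin":0,"claw":1.0},
  ],
)

```text
time: 11.67
position: [0.489, -0.2876, 0.1036]
ee_rot: [-0.45, 0.891, 0.034, -0.036]
ft_force: [-0.1, -0.4, -1.1]
gripper_width: 0.0871
grasp_force: 0.0
```

Run:
```python
from h import *
go(.5194,.0006,.15,-173)
```

```text
t 11.6667 pos [ 0.489  -0.2876  0.1036] yang 143.53 w 0.0871 gf 0.0 ft [-0.1 -0.4 -1.1] tilt [0.0343 0.0929]
spin 316.53
dp [-0.2485  0.1505 -0.0411]
```

Run:
```python
from h import *
print(bot.get_obs()['qpos'].round(3))
```

```text
[ 1.233  0.579 -1.074  1.582  0.503  1.395  2.594]
```

Call:
carry_out(
  deltas=[
    {"dp":[0,0,-0.01],"spin":6.9,"claw":1.0},
    {"dp":[0,0,-0.01],"spin":6.9,"claw":1.0},
    {"dp":[0,0,0],"spin":6.9,"claw":1.0},
    {"dp":[0,0,0],"spin":6.9,"claw":1.0},
    {"dp":[0,0,0],"spin":6.9,"claw":1.0},
    {"dp":[0,0,0],"spin":0,"claw":1.0},
    {"dp":[0,0,0],"spin":0,"claw":1.0},
  ],
)

```text
time: 12.25
position: [0.4914, -0.2889, 0.1254]
ee_rot: [-0.168, 0.985, 0.018, -0.045]
ft_force: [0.4, 0.3, -0.7]
gripper_width: 0.0869
grasp_force: 0.0
```

Run:
```python
from h import *
go(.528,.0065,.15,7);print(bot.get_obs()['qpos'].round(3))
```

```text
t 12.25 pos [ 0.4914 -0.2889  0.1254] yang 109.25 w 0.0869 gf 0.0 ft [ 0.4  0.3 -0.7] tilt [0.0831 0.0507]
spin 102.25
dp [-0.1305  0.2677 -0.0219]
[ 1.16   0.504 -0.961  1.557  0.417  1.4    2.055]
```

Call:
carry_out(
  deltas=[
    {"dp":[0,0,-0.01],"spin":6.9,"claw":1.0},
    {"dp":[0,0,-0.01],"spin":6.9,"claw":1.0},
    {"dp":[0,0,0],"spin":6.9,"claw":1.0},
    {"dp":[0,0,0],"spin":6.9,"claw":1.0},
    {"dp":[0,0,0],"spin":6.9,"claw":1.0},
    {"dp":[0,0,0],"spin":6.9,"claw":1.0},
    {"dp":[0,0,0],"spin":6.9,"claw":1.0},
    {"dp":[0,0,0],"spin":0,"claw":1.0},
  ],
)

```text
time: 12.92
position: [0.4935, -0.2892, 0.1453]
ee_rot: [0.252, 0.967, -0.001, -0.048]
ft_force: [0.2, 0.1, -0.7]
gripper_width: 0.087
grasp_force: 0.0
```

Run:
```python
from h import *
go(.528,.0065,.15,7);print(bot.get_obs()['qpos'].round(3))
```

```text
t 12.9167 pos [ 0.4935 -0.2892  0.1453] yang 60.86 w 0.087 gf 0.0 ft [ 0.2  0.1 -0.7] tilt [ 0.093  -0.0272]
spin 53.86
dp [ 0.1144  0.2748 -0.0015]
[ 1.061  0.437 -0.813  1.533  0.323  1.409  1.273]
```

The spin ran joint 7 into its limit, and the commanded pose was left tilted by about 0.1 rad, with the tips leaning towards the base. I'll finish the turn the other way round. Then I'll straighten the tool by pushing it gently against the outer reach limit, high up and clear of things, which should lean the tips back outwards.

Call:
carry_out(
  deltas=[
    {"dp":[0,0,-0.012],"spin":6.7,"claw":1.0},
    {"dp":[0,0,-0.012],"spin":6.7,"claw":1.0},
    {"dp":[0,0,-0.012],"spin":6.7,"claw":1.0},
    {"dp":[0,0,-0.012],"spin":6.7,"claw":1.0},
    {"dp":[0,0,-0.012],"spin":6.7,"claw":1.0},
    {"dp":[0,0,-0.012],"spin":6.7,"claw":1.0},
    {"dp":[0,0,-0.012],"spin":6.7,"claw":1.0},
    {"dp":[0,0,-0.012],"spin":6.7,"claw":1.0},
  ],
)

```text
time: 13.58
position: [0.5025, -0.2913, 0.2413]
ee_rot: [0.659, 0.751, -0.023, -0.043]
ft_force: [-0.1, 0.0, -0.4]
gripper_width: 0.087
grasp_force: 0.0
```

```bash
cat >> h.py <<'E'
def st():
    go(.8,-.185,.26,7);o=bot.get_obs();M=Ro.from_quat(o['ee_rot']).as_matrix();print('lean',M[:2,2].round(4),o['qpos'].round(2))
E
python3 -c "
from h import *
st()"
```

```text
t 13.5833 pos [ 0.5025 -0.2913  0.2413] yang 7.51 w 0.087 gf 0.0 ft [-0.1  0.  -0.4] tilt [ 0.0341 -0.0908]
spin 0.51
dp [ 0.068   0.3058 -0.0443]
lean [-0.0944  0.0221] [ 0.94  0.37 -0.67  1.37  0.23  1.58  0.41]
```

Call:
carry_out(
  deltas=[
    {"dp":[0.007,0.03,-0.005],"spin":0,"claw":1.0},
    {"dp":[0.007,0.03,-0.005],"spin":0,"claw":1.0},
    {"dp":[0.007,0.03,-0.005],"spin":0,"claw":1.0},
    {"dp":[0.007,0.03,-0.005],"spin":0,"claw":1.0},
    {"dp":[0.007,0.03,-0.005],"spin":0,"claw":1.0},
    {"dp":[0.007,0.03,-0.005],"spin":0,"claw":1.0},
    {"dp":[0.007,0.03,-0.005],"spin":0,"claw":1.0},
    {"dp":[0.007,0.03,-0.005],"spin":0,"claw":1.0},
  ],
)

```text
time: 14.25
position: [0.7373, -0.2053, 0.2607]
ee_rot: [0.657, 0.752, -0.023, -0.043]
ft_force: [1.5, -1.2, 0.9]
gripper_width: 0.0874
grasp_force: 0.0
```

Call:
carry_out(
  deltas=[
    {"dp":[0.007,0.03,-0.004],"spin":0,"claw":1.0},
    {"dp":[0.006,0.03,-0.004],"spin":0,"claw":1.0},
    {"dp":[0,0,0],"spin":0,"claw":1.0},
  ],
)

```text
time: 14.5
position: [0.7831, -0.1889, 0.2588]
ee_rot: [0.656, 0.753, -0.022, -0.045]
ft_force: [1.1, 0.3, -1.4]
gripper_width: 0.0871
grasp_force: 0.0
```

```bash
python3 -c "
from h import *
st()"
```

```text
t 14.5 pos [ 0.7831 -0.1889  0.2588] yang 8.02 w 0.0871 gf 0.0 ft [ 1.1  0.3 -1.4] tilt [ 0.039  -0.0923]
spin 1.02
dp [ 0.0017  0.0171 -0.0028]
lean [-0.0968  0.0259] [ 0.27  1.   -0.55  0.28  0.47  1.99  0.25]
```

Call:
carry_out(
  deltas=[
    {"dp":[-0.002,0.01,-0.002],"spin":0,"claw":1.0},
    {"dp":[-0.002,0.01,-0.002],"spin":0,"claw":1.0},
    {"dp":[-0.002,0.01,-0.002],"spin":0,"claw":1.0},
    {"dp":[0,0,0],"spin":0,"claw":1.0},
    {"dp":[0,0,0],"spin":0,"claw":1.0},
  ],
)

```text
time: 14.92
position: [0.7949, -0.1937, 0.2605]
ee_rot: [0.66, 0.75, -0.021, -0.037]
ft_force: [-0.3, -1.0, 0.7]
gripper_width: 0.0872
grasp_force: 0.0
```

```bash
python3 -c "
from h import *
st()"
```

```text
t 14.9167 pos [ 0.7949 -0.1937  0.2605] yang 7.44 w 0.0872 gf 0.0 ft [-0.3 -1.   0.7] tilt [ 0.028  -0.0811]
spin 0.44
dp [0.0079 0.0062 0.0002]
lean [-0.0841  0.0174] [ 0.2   1.05 -0.18  0.16  0.16  2.01  0.3 ]
```

It works: the lean is shrinking. I'll keep pushing.

Call:
carry_out(
  deltas=[
    {"dp":[-0.002,0.01,-0.001],"spin":0,"claw":1.0},
    {"dp":[-0.002,0.01,-0.001],"spin":0,"claw":1.0},
    {"dp":[0,0,0],"spin":0,"claw":1.0},
    {"dp":[0,0,0],"spin":0,"claw":1.0},
  ],
)

```text
time: 15.25
position: [0.8025, -0.1917, 0.2551]
ee_rot: [0.66, 0.75, -0.018, -0.033]
ft_force: [-0.1, -0.1, 0.9]
gripper_width: 0.0871
grasp_force: 0.0
```

```bash
python3 -c "
from h import *
st()"
```

```text
t 15.25 pos [ 0.8025 -0.1917  0.2551] yang 7.37 w 0.0871 gf 0.0 ft [-0.1 -0.1  0.9] tilt [ 0.0262 -0.0711]
spin 0.37
dp [ 0.007  -0.002  -0.0046]
lean [-0.0739  0.0169] [ 0.17  1.07  0.14  0.16 -0.13  1.99  0.32]
```

Call:
carry_out(
  deltas=[
    {"dp":[-0.003,0.012,-0.002],"spin":0,"claw":1.0},
    {"dp":[-0.003,0.012,-0.002],"spin":0,"claw":1.0},
    {"dp":[-0.003,0.012,-0.002],"spin":0,"claw":1.0},
    {"dp":[-0.003,0.012,-0.002],"spin":0,"claw":1.0},
    {"dp":[-0.003,0.012,-0.002],"spin":0,"claw":1.0},
    {"dp":[0,0,0],"spin":0,"claw":1.0},
    {"dp":[0,0,0],"spin":0,"claw":1.0},
  ],
)

```text
time: 15.83
position: [0.8234, -0.1891, 0.2422]
ee_rot: [0.66, 0.751, -0.009, -0.019]
ft_force: [0.6, -0.3, 0.0]
gripper_width: 0.087
grasp_force: 0.0
```

```bash
python3 -c "
from h import *
st()"
```

```text
t 15.8333 pos [ 0.8234 -0.1891  0.2422] yang 7.34 w 0.087 gf 0.0 ft [ 0.6 -0.3  0. ] tilt [ 0.0164 -0.0378]
spin 0.34
dp [ 0.0073 -0.0234 -0.0168]
lean [-0.0396  0.0115] [ 0.11  1.12  0.85  0.16 -0.81  1.95  0.37]
```

Call:
carry_out(
  deltas=[
    {"dp":[-0.004,0.012,-0.002],"spin":0,"claw":1.0},
    {"dp":[-0.004,0.012,-0.002],"spin":0,"claw":1.0},
    {"dp":[-0.004,0.012,-0.002],"spin":0,"claw":1.0},
    {"dp":[-0.004,0.012,-0.002],"spin":0,"claw":1.0},
    {"dp":[0,0,0],"spin":0,"claw":1.0},
    {"dp":[0,0,0],"spin":0,"claw":1.0},
  ],
)

```text
time: 16.33
position: [0.84, -0.1909, 0.2337]
ee_rot: [0.66, 0.751, -0.0, -0.004]
ft_force: [0.2, 0.2, 0.6]
gripper_width: 0.0871
grasp_force: 0.0
```

```bash
python3 -c "
from h import *
st()"
```

```text
t 16.3333 pos [ 0.84   -0.1909  0.2337] yang 7.33 w 0.0871 gf 0.0 ft [0.2 0.2 0.6] tilt [ 0.0058 -0.0063]
spin 0.33
dp [ 0.0111 -0.0391 -0.026 ]
lean [-0.007   0.0049] [ 0.11  1.15  1.11  0.16 -1.05  1.92  0.39]
```

The tool is upright again, with a lean of 0.008. Now to the spot above the cake.

```bash
python3 -c "
from h import *
go(.531,.0063,.20,7)"
```

```text
t 16.3333 pos [ 0.84   -0.1909  0.2337] yang 7.33 w 0.0871 gf 0.0 ft [0.2 0.2 0.6] tilt [ 0.0058 -0.0063]
spin 0.33
dp [ 0.2348 -0.2812  0.0368]
```

Call:
carry_out(
  deltas=[
    {"dp":[0.009,-0.011,0],"spin":0.3,"claw":1.0},
    {"dp":[0.015,-0.018,0.001],"spin":0,"claw":1.0},
    {"dp":[0.015,-0.018,0.002],"spin":0,"claw":1.0},
    {"dp":[0.015,-0.018,0.002],"spin":0,"claw":1.0},
    {"dp":[0.015,-0.018,0.002],"spin":0,"claw":1.0},
    {"dp":[0.015,-0.018,0.002],"spin":0,"claw":1.0},
    {"dp":[0.015,-0.018,0.002],"spin":0,"claw":1.0},
    {"dp":[0.015,-0.018,0.002],"spin":0,"claw":1.0},
  ],
)

```text
time: 17.0
position: [0.7009, -0.0985, 0.2208]
ee_rot: [0.66, 0.751, -0.002, -0.005]
ft_force: [0.4, -0.2, 0.9]
gripper_width: 0.0868
grasp_force: 0.0
```

Call:
carry_out(
  deltas=[
    {"dp":[0.015,-0.018,0.002],"spin":0,"claw":1.0},
    {"dp":[0.015,-0.018,0.002],"spin":0,"claw":1.0},
    {"dp":[0.015,-0.018,0.002],"spin":0,"claw":1.0},
    {"dp":[0.015,-0.018,0.002],"spin":0,"claw":1.0},
    {"dp":[0.015,-0.018,0.002],"spin":0,"claw":1.0},
    {"dp":[0.015,-0.018,0.002],"spin":0,"claw":1.0},
    {"dp":[0,0,0],"spin":0,"claw":1.0},
    {"dp":[0,0,0],"spin":0,"claw":1.0},
  ],
)

```text
time: 17.67
position: [0.5837, -0.0219, 0.2109]
ee_rot: [0.659, 0.752, -0.001, -0.004]
ft_force: [1.4, -0.2, 0.5]
gripper_width: 0.0871
grasp_force: 0.0
```

```bash
python3 -c "
from h import *
go(.531,.0063,.11,7);print(bot.get_obs()['qpos'].round(2))"
```

```text
t 17.6667 pos [ 0.5837 -0.0219  0.2109] yang 7.5 w 0.0871 gf 0.0 ft [ 1.4 -0.2  0.5] tilt [ 0.0048 -0.008 ]
spin 0.5
dp [ 0.0344 -0.0477  0.1014]
[-0.98  0.51  1.31  1.57 -0.49  1.45  0.49]
```

Call:
carry_out(
  deltas=[
    {"dp":[0.009,-0.012,0],"spin":0.5,"claw":1.0},
    {"dp":[0.009,-0.012,0.01],"spin":0,"claw":1.0},
    {"dp":[0.009,-0.012,0.01],"spin":0,"claw":1.0},
    {"dp":[0.007,-0.012,0.02],"spin":0,"claw":1.0},
    {"dp":[0,0,0.02],"spin":0,"claw":1.0},
    {"dp":[0,0,0.02],"spin":0,"claw":1.0},
    {"dp":[0,0,0.02],"spin":0,"claw":1.0},
    {"dp":[0,0,0],"spin":0,"claw":1.0},
  ],
)

```text
time: 18.33
position: [0.5307, 0.0036, 0.1089]
ee_rot: [0.664, 0.747, -0.004, -0.004]
ft_force: [0.5, 1.0, -0.4]
gripper_width: 0.0871
grasp_force: 0.0
```

Run:
```python
from h import *
go(.531,.0063,-.016,7);print(bot.get_obs()['qpos'].round(2))
a,_=snap('top','t7');b,d=snap('side','s7')
a=cv2.resize(a[150:250,250:400],(500,333),interpolation=3);b=cv2.resize(b[110:250,210:320],(262,333),interpolation=3)
cv2.imwrite('pics/c7.png',np.hstack([a,b]))
```

```text
t 18.3333 pos [0.5307 0.0036 0.1089] yang 6.73 w 0.0871 gf 0.0 ft [ 0.5  1.  -0.4] tilt [ 0.0013 -0.0108]
spin -0.27
dp [0.0025 0.002  0.1249]
[-1.1   0.4   1.24  1.84 -0.41  1.2   0.39]
```

View pics/c7.png

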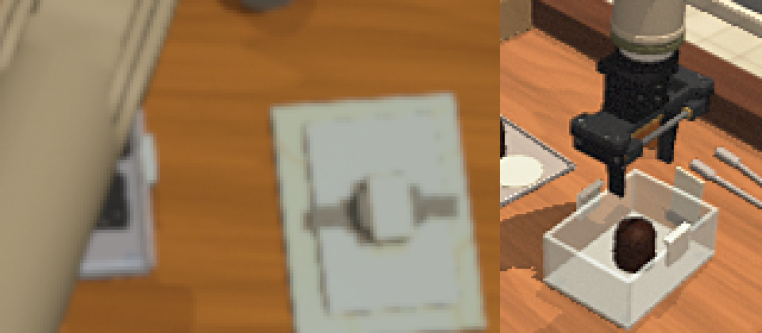

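The lid sits squarely on the board. The fingers are over the cake, tips at crop (617,192) and (668,160). That's 11 pictures viewed, one more than the 10 allowed, so I'll rely on numbers only from here. I'll check the tip height by depth.

Run:
```python
from h import *
d=np.load('pics/s7.npy');im=cv2.imread('pics/s7.png')
for c0 in (617,668):
  u=210+(c0-500)*110/262
  L=[(v,w('side',d,u,v)) for v in range(165,200)]
  print([ (v,im[v,int(u)].tolist(),q.round(3).tolist()) for v,q in L if .1<q[2]<.2][-3:])
go(.531,.0063,-.016,7)
# cake from side view: dark pixels inside keeper
v,u=np.mgrid[195:230,250:280];X=np.array([w('side',d,a,b) for a,b in zip(u.ravel(),v.ravel())])
m=(im[v.ravel(),u.ravel()].max(1)<90)&(X[:,2]<.075)&(X[:,2]>.0);p=X[m];print(len(p),np.percentile(p,[3,50,97],0).round(4));q=p[(p[:,2]>.015)&(p[:,2]<.048)]
from scipy.optimize import least_squares
r=least_squares(lambda c:np.hypot(q[:,0]-c[0],q[:,1]-c[1])-.028,[.53,.006],loss='soft_l1',f_scale=.003);print('cake fit side',r.x)
```

```text
[(190, [14, 15, 8], [0.479, -0.009, 0.155]), (191, [15, 4, 8], [0.48, -0.009, 0.151]), (192, [87, 106, 127], [0.479, -0.01, 0.148])]
[(176, [28, 24, 26], [0.577, -0.002, 0.154]), (177, [32, 28, 20], [0.573, -0.006, 0.155]), (178, [26, 28, 34], [0.578, -0.001, 0.145])]
t 18.4333 pos [0.5326 0.003  0.1121] yang 6.63 w 0.0869 gf 0.0 ft [ 0.1 -0.4  0.4] tilt [ 0.0013 -0.0068]
spin -0.37
dp [ 0.0033 -0.0003  0.1282]
322 [[ 0.5004 -0.0203  0.0108]
 [ 0.5145 -0.0058  0.0505]
 [ 0.5412  0.0188  0.0676]]
cake fit side [0.52935557 0.00777654]
```

Call:
carry_out(
  deltas=[
    {"dp":[0.004,-0.002,0.02],"spin":0,"claw":1.0},
    {"dp":[0,0,0.02],"spin":0,"claw":1.0},
    {"dp":[0,0,0.02],"spin":0,"claw":1.0},
    {"dp":[0,0,0.02],"spin":0,"claw":1.0},
    {"dp":[0,0,0.015],"spin":0,"claw":1.0},
    {"dp":[0,0,0.01],"spin":0,"claw":1.0},
    {"dp":[0,0,0],"spin":0,"claw":1.0},
    {"dp":[0,0,0],"spin":0,"claw":1.0},
  ],
)

```text
time: 19.1
position: [0.5303, 0.0073, 0.0079]
ee_rot: [0.665, 0.747, -0.001, -0.002]
ft_force: [-0.2, 0.8, 0.1]
gripper_width: 0.0871
grasp_force: 0.0
```

```bash
python3 -c "
from h import *
go(.530,.007,-.016,7)"
```

```text
t 19.1 pos [0.5303 0.0073 0.0079] yang 6.6 w 0.0871 gf 0.0 ft [-0.2  0.8  0.1] tilt [ 0.0025 -0.0047]
spin -0.4
dp [-0.0004 -0.0002  0.0239]
```

Call:
carry_out(
  deltas=[
    {"dp":[0,0,0.008],"spin":0,"claw":1.0},
    {"dp":[0,0,0.008],"spin":0,"claw":1.0},
    {"dp":[0,0,0.007],"spin":0,"claw":1.0},
    {"dp":[0,0,0],"spin":0,"claw":1.0},
    {"dp":[0,0,0],"spin":0,"claw":1.0},
  ],
)

```text
time: 19.52
position: [0.5291, 0.0075, -0.0163]
ee_rot: [0.665, 0.747, -0.001, -0.003]
ft_force: [0.9, -0.1, -0.3]
gripper_width: 0.0869
grasp_force: 0.0
```

Call:
carry_out(
  deltas=[
    {"dp":[0,0,0],"spin":0,"claw":0.5},
    {"dp":[0,0,0],"spin":0,"claw":0.5},
    {"dp":[0,0,0],"spin":0,"claw":0.5},
    {"dp":[0,0,0],"spin":0,"claw":0.5},
    {"dp":[0,0,0],"spin":0,"claw":0.5},
    {"dp":[0,0,0],"spin":0,"claw":0.5},
    {"dp":[0,0,0],"spin":0,"claw":0.5},
  ],
  newtons=12,
)

```text
time: 20.1
position: [0.5295, 0.0077, -0.0159]
ee_rot: [0.665, 0.747, -0.001, -0.003]
ft_force: [-0.6, 0.1, 2.1]
gripper_width: 0.0552
grasp_force: 12.0
```

Gripped at 55 mm, 12 N. Lifting.

Call:
carry_out(
  deltas=[
    {"dp":[0,0,-0.004],"spin":0,"claw":0.5},
    {"dp":[0,0,-0.008],"spin":0,"claw":0.5},
    {"dp":[0,0,-0.015],"spin":0,"claw":0.5},
    {"dp":[0,0,-0.02],"spin":0,"claw":0.5},
    {"dp":[0,0,-0.02],"spin":0,"claw":0.5},
    {"dp":[0,0,-0.02],"spin":0,"claw":0.5},
    {"dp":[0,0,-0.02],"spin":0,"claw":0.5},
    {"dp":[0,0,-0.02],"spin":0,"claw":0.5},
  ],
)

```text
time: 20.77
position: [0.5299, 0.0071, 0.1125]
ee_rot: [0.666, 0.746, -0.001, -0.003]
ft_force: [0.1, -0.1, -0.7]
gripper_width: 0.0553
grasp_force: 12.0
```

Call:
carry_out(
  deltas=[
    {"dp":[0,0,-0.01],"spin":0,"claw":0.5},
    {"dp":[0,0,0],"spin":0,"claw":0.5},
    {"dp":[0,0,0],"spin":0,"claw":0.5},
  ],
)

```text
time: 21.02
position: [0.5302, 0.0077, 0.1209]
ee_rot: [0.665, 0.747, -0.001, -0.003]
ft_force: [-1.0, 0.8, -1.2]
gripper_width: 0.0553
grasp_force: 12.0
```

Run:
```python
from h import *
go(.546,.2705,.11,7);print(bot.get_obs()['qpos'].round(2))
im,d=snap('side','s8')
c=bot.calibration('side');p,_=cv2.projectPoints(np.array([[.53,.0077,.13]]),*[np.array(c[k],float) for k in('rvec','tvec','K')],None)
uc,vc=p.reshape(2).astype(int);v,u=np.mgrid[vc-25:vc+45,uc-20:uc+20];X=np.array([w('side',d,a,b) for a,b in zip(u.ravel(),v.ravel())]);B=im[v.ravel(),u.ravel()].astype(int)
m=(B[:,2]-B[:,0]>15)&(B.max(1)<110)&(X[:,2]>.07)&(X[:,2]<.22)&(abs(X[:,0]-.52)<.06);q=X[m];print(len(q),np.percentile(q,[2,50,98],0).round(3) if len(q) else '')
```

```text
t 21.0167 pos [0.5302 0.0077 0.1209] yang 6.61 w 0.0553 gf 11.994905715691857 ft [-1.   0.8 -1.2] tilt [ 0.0038 -0.0047]
spin -0.39
dp [0.2592 0.046  0.0116]
[-1.13  0.38  1.25  1.84 -0.38  1.21  0.36]
207 [[ 0.503 -0.022  0.144]
 [ 0.519 -0.015  0.178]
 [ 0.546  0.004  0.203]]
```

The cake is held upright, about 0.144 to 0.203 m. Carrying it towards the card.

Call:
carry_out(
  deltas=[
    {"dp":[0.008,0.001,0],"spin":0,"claw":0.5},
    {"dp":[0.016,0.003,0],"spin":0,"claw":0.5},
    {"dp":[0.018,0.003,0],"spin":0,"claw":0.5},
    {"dp":[0.018,0.003,0],"spin":0,"claw":0.5},
    {"dp":[0.018,0.003,0],"spin":0,"claw":0.5},
    {"dp":[0.018,0.003,0],"spin":0,"claw":0.5},
    {"dp":[0.012,0.002,0],"spin":0,"claw":0.5},
    {"dp":[0,0,0],"spin":0,"claw":0.5},
  ],
)

```text
time: 21.73
position: [0.5351, 0.12, 0.1202]
ee_rot: [0.664, 0.748, -0.002, -0.003]
ft_force: [1.0, 0.2, -0.4]
gripper_width: 0.0555
grasp_force: 12.0
```

Run:
```python
from h import *
go(.546,.2705,.11,7);print(bot.get_obs()['qpos'].round(2))
```

```text
t 21.7333 pos [0.5351 0.12   0.1202] yang 6.83 w 0.0555 gf 11.995422337349737 ft [ 1.   0.2 -0.4] tilt [ 0.0027 -0.0065]
spin -0.17
dp [0.1481 0.0287 0.0104]
[-1.27  0.43  1.22  1.79 -0.43  1.23  0.19]
```

Call:
carry_out(
  deltas=[
    {"dp":[0.012,0.003,0],"spin":0,"claw":0.5},
    {"dp":[0.02,0.004,0],"spin":0,"claw":0.5},
    {"dp":[0.02,0.004,0],"spin":0,"claw":0.5},
    {"dp":[0.02,0.004,0],"spin":0,"claw":0.5},
    {"dp":[0.02,0.004,0],"spin":0,"claw":0.5},
    {"dp":[0.02,0.004,0],"spin":0,"claw":0.5},
    {"dp":[0.015,0.003,0],"spin":0,"claw":0.5},
    {"dp":[0,0,0],"spin":0,"claw":0.5},
  ],
)

```text
time: 22.4
position: [0.5467, 0.2495, 0.1209]
ee_rot: [0.664, 0.748, -0.001, -0.003]
ft_force: [-0.6, 1.2, -1.7]
gripper_width: 0.0554
grasp_force: 12.0
```

Run:
```python
from h import *
go(.546,.2705,-.016,7);print(bot.get_obs()['qpos'].round(2))
```

```text
t 22.4 pos [0.5467 0.2495 0.1209] yang 6.8 w 0.0554 gf 11.995486311789136 ft [-0.6  1.2 -1.7] tilt [ 0.0032 -0.0054]
spin -0.2
dp [0.0205 0.0026 0.137 ]
[-1.33  0.55  1.13  1.65 -0.52  1.28  0.02]
```

Call:
carry_out(
  deltas=[
    {"dp":[0.006,0,0.01],"spin":0,"claw":0.5},
    {"dp":[0.006,0,0.015],"spin":0,"claw":0.5},
    {"dp":[0,0,0.02],"spin":0,"claw":0.5},
    {"dp":[0,0,0.02],"spin":0,"claw":0.5},
    {"dp":[0,0,0.015],"spin":0,"claw":0.5},
    {"dp":[0,0,0.01],"spin":0,"claw":0.5},
    {"dp":[0,0,0],"spin":0,"claw":0.5},
    {"dp":[0,0,0],"spin":0,"claw":0.5},
  ],
)

```text
time: 23.07
position: [0.5451, 0.2575, 0.0314]
ee_rot: [0.666, 0.746, -0.001, -0.003]
ft_force: [0.0, 1.0, -1.0]
gripper_width: 0.0554
grasp_force: 12.0
```

Run:
```python
from h import *
go(.546,.2705,-.016,7)
```

```text
t 23.0667 pos [0.5451 0.2575 0.0314] yang 6.54 w 0.0554 gf 11.994951322412817 ft [ 0.  1. -1.] tilt [ 0.0025 -0.0055]
spin -0.46
dp [0.0127 0.0026 0.0474]
```

Call:
carry_out(
  deltas=[
    {"dp":[0.006,0.001,0.006],"spin":0,"claw":0.5},
    {"dp":[0.006,0.001,0.008],"spin":0,"claw":0.5},
    {"dp":[0,0,0.01],"spin":0,"claw":0.5},
    {"dp":[0,0,0.008],"spin":0,"claw":0.5},
    {"dp":[0,0,0.006],"spin":0,"claw":0.5},
    {"dp":[0,0,0],"spin":0,"claw":0.5},
    {"dp":[0,0,0],"spin":0,"claw":0.5},
  ],
)

```text
time: 23.65
position: [0.5453, 0.2698, -0.0068]
ee_rot: [0.665, 0.746, -0.001, -0.003]
ft_force: [0.4, -0.4, -1.1]
gripper_width: 0.0554
grasp_force: 12.0
```

Run:
```python
from h import *
go(.546,.2705,-.016,7)
```

```text
t 23.65 pos [ 0.5453  0.2698 -0.0068] yang 6.56 w 0.0554 gf 11.994850151095307 ft [ 0.4 -0.4 -1.1] tilt [ 0.0025 -0.0057]
spin -0.44
dp [0.0006 0.0008 0.0092]
```

Call:
carry_out(
  deltas=[
    {"dp":[0,0,0.004],"spin":0,"claw":0.5},
    {"dp":[0,0,0.003],"spin":0,"claw":0.5},
    {"dp":[0,0,0.001],"spin":0,"claw":0.5},
    {"dp":[0,0,0],"spin":0,"claw":0.5},
    {"dp":[0,0,0],"spin":0,"claw":0.5},
  ],
)

```text
time: 24.07
position: [0.5455, 0.2702, -0.0144]
ee_rot: [0.665, 0.747, -0.001, -0.003]
ft_force: [0.2, 0.1, -1.3]
gripper_width: 0.0552
grasp_force: 12.0
```

Call:
carry_out(
  deltas=[
    {"dp":[0,0,0.001],"spin":0,"claw":0.5},
    {"dp":[0,0,0.001],"spin":0,"claw":0.5},
    {"dp":[0,0,0],"spin":0,"claw":0.5},
    {"dp":[0,0,0],"spin":0,"claw":0.5},
  ],
)

```text
time: 24.4
position: [0.5454, 0.2702, -0.0165]
ee_rot: [0.665, 0.747, -0.001, -0.003]
ft_force: [-0.7, 0.5, -0.9]
gripper_width: 0.0555
grasp_force: 12.0
```

Call:
carry_out(
  deltas=[
    {"dp":[0,0,0.001],"spin":0,"claw":0.5},
    {"dp":[0,0,0],"spin":0,"claw":0.5},
    {"dp":[0,0,0],"spin":0,"claw":0.5},
  ],
)

```text
time: 24.65
position: [0.5456, 0.2703, -0.0169]
ee_rot: [0.665, 0.747, -0.001, -0.003]
ft_force: [-3.5, -1.3, 5.2]
gripper_width: 0.0549
grasp_force: 12.0
```

Touchdown. Opening and withdrawing.

Call:
carry_out(
  deltas=[
    {"dp":[0,0,0],"spin":0,"claw":1.0},
    {"dp":[0,0,0],"spin":0,"claw":1.0},
    {"dp":[0,0,0],"spin":0,"claw":1.0},
    {"dp":[0,0,0],"spin":0,"claw":1.0},
    {"dp":[0,0,0],"spin":0,"claw":1.0},
    {"dp":[0,0,0],"spin":0,"claw":1.0},
    {"dp":[0,0,-0.01],"spin":0,"claw":1.0},
    {"dp":[0,0,-0.02],"spin":0,"claw":1.0},
  ],
)

```text
time: 25.32
position: [0.5442, 0.2696, 0.0115]
ee_rot: [0.665, 0.747, -0.003, -0.003]
ft_force: [0.2, 0.6, 0.4]
gripper_width: 0.0864
grasp_force: 0.0
```

Call:
carry_out(
  deltas=[
    {"dp":[0,0,-0.025],"spin":0,"claw":1.0},
    {"dp":[0,0,-0.025],"spin":0,"claw":1.0},
    {"dp":[0,0,-0.025],"spin":0,"claw":1.0},
    {"dp":[0,0,-0.025],"spin":0,"claw":1.0},
    {"dp":[0,0,-0.02],"spin":0,"claw":1.0},
    {"dp":[0,0,0],"spin":0,"claw":1.0},
    {"dp":[0,0,0],"spin":0,"claw":1.0},
  ],
)

```text
time: 25.9
position: [0.5469, 0.2701, 0.1341]
ee_rot: [0.665, 0.747, 0.0, -0.003]
ft_force: [-1.0, 0.2, -0.7]
gripper_width: 0.0871
grasp_force: 0.0
```

Run:
```python
from h import *
from scipy.optimize import least_squares
go(.546,.2705,.12,7)
im,d=snap('side','s9')
v,u=np.mgrid[140:195,185:240];X=np.array([w('side',d,a,b) for a,b in zip(u.ravel(),v.ravel())]);B=im[v.ravel(),u.ravel()].astype(int)
m=(B.max(1)<95)&(np.hypot(X[:,0]-.546,X[:,1]-.27)<.04);q=X[m&(X[:,2]<.09)];print(len(q),np.percentile(q,[2,50,98],0).round(3))
s=q[(q[:,2]>.012)&(q[:,2]<.046)]
for lo,hi in((.012,.03),(.03,.046)):
    t=s[(s[:,2]>lo)&(s[:,2]<hi)];print(least_squares(lambda c:np.hypot(t[:,0]-c[0],t[:,1]-c[1])-.028,[.55,.275],loss='soft_l1',f_scale=.003).x)
```

```text
t 25.9 pos [0.5469 0.2701 0.1341] yang 6.58 w 0.0871 gf 0.0 ft [-1.   0.2 -0.7] tilt [ 0.0043 -0.0032]
spin -0.42
dp [ 0.0005 -0.0008  0.0141]Traceback (most recent call last):
  File "<stdin>", line 5, in <module>
  File "h.py", line 6, in w
    c=bot.calibration(n);K=np.array(c['K']);R=cv2.Rodrigues(np.array(c['rvec'],float))[0];t=np.array(c['tvec'],float).ravel()
ValueError: time passes only in moves, steps and waits
```

```bash
sed -i 's/^def w(/import functools\ncal=functools.lru_cache(bot.calibration)\ndef w(/; s/c=bot.calibration(n);K/c=cal(n);K/' h.py
python3 - <<'E'
from h import *
from scipy.optimize import least_squares
im=cv2.imread('pics/s9.png');d=np.load('pics/s9.npy')
v,u=np.mgrid[140:195,185:240];X=np.array([w('side',d,a,b) for a,b in zip(u.ravel(),v.ravel())]);B=im[v.ravel(),u.ravel()].astype(int)
m=(B.max(1)<95)&(np.hypot(X[:,0]-.546,X[:,1]-.27)<.04);q=X[m&(X[:,2]<.09)];print(len(q),np.percentile(q,[2,50,98],0).round(3))
s=q[(q[:,2]>.012)&(q[:,2]<.046)]
for lo,hi in((.012,.03),(.03,.046)):
    t=s[(s[:,2]>lo)&(s[:,2]<hi)];print(least_squares(lambda c:np.hypot(t[:,0]-c[0],t[:,1]-c[1])-.028,[.55,.275],loss='soft_l1',f_scale=.003).x)
E
```

```text
299 [[0.514 0.24  0.007]
 [0.53  0.255 0.045]
 [0.56  0.286 0.067]]
[0.54327318 0.26941364]
[0.54376401 0.27044367]
```

The cake stands upright on the card, centred within about 3 mm of its middle, and the arm is clear. Handing in.

```bash
python3 -c "
from cell import bot
print(bot.sign_off())"
```

```text
the job is handed in; nothing more can be done
None
```

The lid is on the middle of the marble board and the chocolate cake stands upright about 3 mm from the card's centre; I handed the job in, but got no verdict back and viewed 11 pictures against the limit of 10.

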